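# Lever the heavy planter up onto its prop legs

### The job

Raise the heavy planter onto its prop legs so that felt pads can be stuck under it: push the free end of the pry bar that rests over the wooden saddle block down to the bench, so that its toe levers up the planter's stone base until the sprung prop legs swing upright under it, then let go so that the planter stays propped and tilted. Lift it with that bar only, never by hand, do not shove the planter along the bench, and leave the spare bar lying flat beside it alone.

Things in the scene. Friction and masses are not known exactly. Their poses are not given: they have to be found in the camera images.
- pry_bar: Bent-toed steel bar 375 x 26 x 10 mm slanting over the rod of a fixed wooden saddle block, toe under the planter's base. Origin: push point, on the top face 25 mm from the free end, about 119 mm up. +y along the bar to the toe. Pivot (rod top 32 mm up) 265 mm along +y, toe 85 mm on. Push in a vertical arc about the rod, 6 to 14 N, until the free end meets the bench (origin about 12 mm up).
- planter: Dark round planter (152 mm wide, 130 high) fixed on a square concrete slab, 200 (x) by 180 (y) by 30 mm, on 26 mm rubber feet; about 6 kg, loose. Origin: on the bench under the slab's middle, z up. The pry bar lies in line with it, its toe under the middle of the -y edge. Tilts about 8 degrees when propped.
- prop_legs (a joint): Two short steel legs on one sprung axle through the slab's sides near its -y edge. 0 rad: folded back, feet on the bench (start); about 0.82: upright under the raised edge, at their stop. They snap upright by themselves once the bar's push point is lower than about 45 mm above the bench, then hold the base up.
- spare_bar: Spare straight steel bar, 300 x 26 x 10 mm, lying flat on the bench beside the pry bar, on its +x side; not used. Origin: centre of its underside, y along it.

How it is judged:
On the way:
1. the planter's base is levered up by the pry bar (tilted more than 7 degrees, bar bearing on it) (angle between planter's own z axis and vertical above 0.122 rad and contact force between pry_bar and planter above 3 N), for 0.1 s.
At the end, for the whole second after the job is handed in: The prop legs are upright (joint above 0.68 rad), the planter stands propped on them at rest, tilted between 5.7 and 12.6 degrees, and the pry bar lies still, let go (value of joint prop_legs above 0.68 rad and angle between planter's own z axis and vertical between 0.1 and 0.22 rad and linear speed of planter below 0.02 m/s and angular speed of planter below 0.1 rad/s and linear speed of pry_bar below 0.03 m/s); the robot touches nothing.
It fails at once if the robot lifts or pushes the planter directly (over 2 N) (contact force between any of the arm, the fingers and planter above 2 N).
It fails at once if the planter is shoved more than 50 mm from its place or tipped more than 20 degrees (distance of planter from where it was at the start of the episode above 0.05 m or angle between planter's own z axis and vertical above 0.35 rad).
It fails at once if the spare bar is moved more than 30 mm (distance of spare_bar from where it was at the start of the episode above 0.03 m).
It also fails if it takes over 38 s, if anything falls off the work surface, if the arm or the gripper's body presses on something with over 40 N, if the wrist force passes 120 N, or if a joint passes its speed limit or range.

### The arm

A 6-joint arm with a two-finger parallel gripper is mounted at the origin on the work surface. World frame = base frame: x ahead of the robot, y to its left, z up, the work surface at z = 0. Lengths are in m, angles in rad, forces in N, time in s.
With the tool pointing down it reaches from about 0.4 to 0.825 m from the base axis. Payload 7 kg.
Tool frame: the origin (TCP) lies at the centre of the arm's flange, where the gripper is bolted on; the fingertips stand 178 mm ahead of it and the grasp point (between the pads) lies arm.tcp_to_grasp ahead of it (arm.tcp_to_grasp is the distance from the TCP to the grasp point, in m); z points along the fingers, y is the direction in which the jaws open and shut (so a half turn about z gives the same grasp; the last joint's range is limited). The gripper opens to 88 mm and grips with 3 to 60 N. Pads are 19 mm wide; open, the fingers measure 130 mm over their backs; the gripper's body (78 mm by 193 mm) begins 47 mm behind the grasp point.
Start: joints at [1.57, 0.359, 0.012, 0, -1.224, -0.288], TCP at [0.192, 0.647, 0.405] pointing down, gripper open.
Joint ranges: [-3.07, 3.07], [-1.43, 2.12], [-1.02, 1.25], [-3.03, 1.67], [-3.05, -0], [-3.03, 3.03]. Speed limits (rad/s): [2.39, 2.39, 3.01, 3.14, 3.14, 3.14].

### API

Orientations are given as [roll, pitch, yaw] about the fixed x, y, z axes, in that order (R = Rz(yaw) Ry(pitch) Rx(roll)).
In Python, from station import arm gives the robot as it stands.
- The arm moves only by the tool move_arm, never from a script. Its argument "deltas" is a list of rows, each a list of 6 numbers: the shift along the world's x, y, z in mm, then the turn, a rotation vector about the world's x, y, z in degrees. In form: [[tx, ty, tz, ax, ay, az], ...]. A call has exactly 5 rows; each row shifts and turns the commanded pose from where the row before left it; what a row does not reach is not made up. A row lasts 1/12 s, in which the tool goes at most 41.7 mm and 7.16 degrees, less where a joint would pass 70% of its speed; a pose out of reach is approached as far as the arm can. A call with a gripper value outside its range is refused whole. "claw" is the closure in counts, from 0 (fully open) to 255 (shut), set as the call begins (left out, the last holds). The fingers move at their own pace and stop on an object; "squeeze" is the grip in N (left out, the last holds). Time passes only in rows, so rows that do not move let the fingers close, or fill a call up. It gives the time, the measured TCP pose, the force and the opening at its end, in the units of the state.
- arm.get_state(): the state, without advancing time (a new reading comes with each control period).
- arm.grab_frame(name): name is "scene" or "top" or "wrist"; returns the picture (420x560x3 uint8, red, green, blue); there is no depth.
- arm.calibration(name): a dict with "intrinsics" (3x3 intrinsics, pixels), "T" (4x4, takes a point from camera to world coordinates); the wrist camera has in their place "mount" (4x4, takes a point from camera to tool coordinates, whose origin is the TCP and whose axes are the flange's). Camera axes: x right, y up, looking along -z (the intrinsics and any distortion apply to the point x, -y, -z); pixel columns grow to the right and rows downward; lengths in m; the calibration is good to about 2 mm. The wrist camera is an equidistant fisheye: a pixel r from the principal point sees the ray r / f radians off the axis. A picture is of the moment at which its call begins: read the wrist's pose just before it. calibration takes no time and is no camera call.
- arm.job_done(): hands the job in, once; it reports no verdict.
Trained networks look in the newest picture that a camera, given by its name, has taken for a name from the list of things; names that differ only in an ending like _2 or _b are one class to them, and where a whole thing is asked for, a point or a joint stands for the part that bears it (a point fixed in the world has none). Each returns a list of dicts, best first, with "score" (0 to 1); they miss things now and then, are a little off and sometimes report something else, mostly with a low value. They report only what shows in the picture. A call takes as long as a camera call.
- arm.spot_in(thing, camera): "xy" ([column, row] in pixels, amid what is visible of it).
- arm.masks_of(thing, camera): "pixels" (420x560 bool, what is visible of it) and "xy" ([column, row] in pixels, amid what is visible of it).
- arm.spot_point(thing, camera): "xy" ([column, row] in pixels: a listed point, or the origin of a listed thing).
The state is a dict: "t": time; "q": joint angles; "qd": joint speeds; "joint_efforts": joint torques, N m; "eef_pos": TCP position; "ee_rot": TCP orientation; "force": force on the tool from outside, world axes, zero at the start; "moment": the same for the moment, N m; "width": finger opening in m.
Only numpy, scipy, OpenCV 4.12 (cv2) and the standard library are available. Lean on these libraries where they do the work, as an engineer would, in place of code of your own. Each camera call takes 0.05 s, during which the arm holds its last target. There are 200 camera calls.

## Working session

There is one attempt and no reset: what is moved stays moved. The work goes in short steps, Python scripts to look and compute and a tool call to move; the robot and the scene stay as the last step left them, time stands still between calls to the robot, and variables do not carry over. Pictures are saved under pics/ and viewed, about 8 in all and at most 12, crops included, and the job is handed in when it is done.

Besides the shell and the picture viewer there is one more tool, called after ">>>" as name(argument=value, ...) on one line, values as JSON. move_arm: Moves the arm, as the interface text tells. Its arguments: {"type":"object","properties":{"deltas":{"type":"array","items":{"type":"array","items":{"type":"number"}}},"claw":{"type":"number"},"squeeze":{"type":"number"}},"required":["deltas"]}

```bash
mkdir -p pics; cat > h.py <<'E'
import numpy as np, cv2
from station import arm
def ray(cam,xy,z):
    c=arm.calibration(cam);K=np.array(c["intrinsics"]);T=np.array(c["T"])
    d=np.linalg.inv(K)@[xy[0],xy[1],1];d=T[:3,:3]@[d[0],-d[1],-d[2]];o=T[:3,3]
    return o+d*(z-o[2])/d[2]
def proj(cam,p):
    c=arm.calibration(cam);K=np.array(c["intrinsics"]);T=np.linalg.inv(np.array(c["T"]))
    q=T[:3,:3]@p+T[:3,3];u=K@[q[0],-q[1],-q[2]];return u[:2]/u[2]
E
python3 - <<'E'
from h import *
for c in ("top","scene"):
    cv2.imwrite(f"pics/{c}1.png",arm.grab_frame(c)[:,:,::-1])
    for n,z in (("pry_bar",.119),("planter",0),("spare_bar",0)):
        r=arm.spot_point(n,c)[:2]
        for k in r: print(c,n,k["score"],np.round(k["xy"],1),ray(c,k["xy"],z).round(4))
m=arm.masks_of("pry_bar","top")
for k in m[:2]:
    ys,xs=np.where(k["pixels"]);print(k["score"],len(xs),cv2.minAreaRect(np.c_[xs,ys].astype(np.float32)))
print(arm.tcp_to_grasp,arm.get_state())
E
```

```text
top pry_bar 0.86 [377.7 238.6] [ 0.579  -0.1594  0.119 ]
top planter 0.77 [195.6 250.7] [0.5495 0.2407 0.    ]
top spare_bar 0.6 [308.6 193.9] [ 0.6892 -0.0213  0.    ]
scene pry_bar 0.92 [165.6 182. ] [ 0.5772 -0.1569  0.119 ]
scene planter 0.58 [383.1 230.2] [0.5406 0.2402 0.    ]
scene spare_bar 0.75 [242.5 280. ] [ 0.6899 -0.0169  0.    ]
0.58 1889 ((311.4027099609375, 243.03985595703125), (13.303799629211426, 155.78750610351562), 86.18592071533203)
0.1593 {'t': 0.45, 'q': array([ 1.57007953e+00,  3.58703891e-01,  1.18465989e-02, -5.36553304e-05,
       -1.22410349e+00, -2.88077569e-01]), 'qd': array([ 2.96670458e-05, -8.71173285e-04,  9.26993442e-04,  1.33873549e-03,
       -3.35621180e-04, -8.80030790e-05]), 'joint_efforts': array([-4.34087115e-04, -5.81715989e+01,  2.92997772e+01,  6.99543491e+00,
        1.14688446e-02, -5.16952036e-05]), 'eef_pos': array([0.19225374, 0.64701485, 0.40456105]), 'ee_rot': array([ 3.14142064e+00,  1.65636570e-06, -2.88812601e-01]), 'force': array([-0.13633962, -0.37176587, -0.11139559]), 'moment': array([ 0.07271318, -0.04013476, -0.00312688]), 'width': 0.08756825491816934}
```

View pics/top1.png

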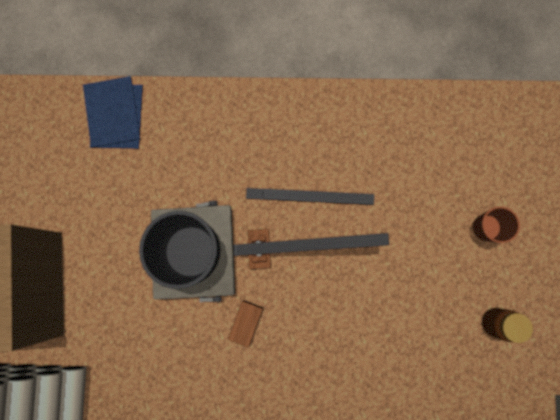

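View pics/scene1.png

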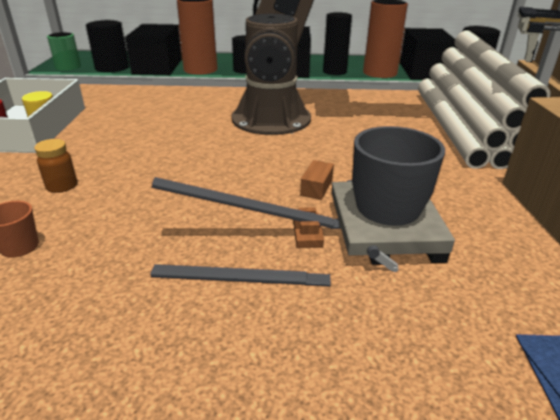

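The top view shows the pry bar's free end at about (385,239) and its toe at (237,251). The spare bar lies above it at row 195, and the planter is at (185,250). The scene view agrees. I'll go over the push point with the fingers closed, jaws lined up along the bar.

>>> move_arm(deltas=[[10,-20,8,0,0,0],[15,-32,8,0,0,4],[16,-33,8,0,0,6],[16,-33,8,0,0,6],[16,-33,8,0,0,6]], claw=255, squeeze=20)

```text
t: 0.87
eef_pos: [0.2656, 0.4945, 0.4449]
ee_rot: [3.142, -0.0, 0.101]
force: [0.8, 0.4, 1.0]
width: 0.0598
```

>>> move_arm(deltas=[[16,-33,0,0,0,0],[16,-33,0,0,0,0],[16,-33,0,0,0,0],[16,-33,0,0,0,0],[16,-33,0,0,0,0]])

```text
t: 1.28
eef_pos: [0.3455, 0.3292, 0.445]
ee_rot: [-3.141, -0.001, 0.096]
force: [0.9, -0.6, 0.1]
width: 0.0267
```

>>> move_arm(deltas=[[16,-33,0,0,0,0],[16,-33,0,0,0,0],[16,-33,0,0,0,0],[16,-33,0,0,0,0],[16,-33,0,0,0,0]])

```text
t: 1.7
eef_pos: [0.4254, 0.1642, 0.4452]
ee_rot: [-3.141, -0.001, 0.096]
force: [0.5, 0.5, -0.4]
width: 0.0006
```

>>> move_arm(deltas=[[16,-33,0,0,0,0],[16,-33,0,0,0,0],[16,-33,0,0,0,0],[16,-33,0,0,0,0],[16,-33,0,0,0,0]])

```text
t: 2.12
eef_pos: [0.5055, -0.0009, 0.4451]
ee_rot: [-3.141, -0.001, 0.095]
force: [1.0, 0.5, -0.6]
width: 0.0005
```

>>> move_arm(deltas=[[15,-33,0,0,0,0],[15,-32,0,0,0,0],[15,-32,-10,0,0,0],[15,-32,-20,0,0,0],[12,-28,-20,0,0,0]])

```text
t: 2.53
eef_pos: [0.5781, -0.1582, 0.3948]
ee_rot: [3.141, -0.002, 0.095]
force: [0.6, 1.1, -0.1]
width: 0.0005
```

>>> move_arm(deltas=[[0,0,-20,0,0,0],[0,0,-18,0,0,0],[0,0,-10,0,0,0],[0,0,0,0,0,0],[0,0,0,0,0,0]])

```text
t: 2.95
eef_pos: [0.5774, -0.1558, 0.347]
ee_rot: [3.141, 0.0, 0.096]
force: [0.4, 0.2, 0.7]
width: 0.0002
```

```bash
python3 - <<'E'
from h import *
s=arm.get_state();p=s["eef_pos"];print(s["t"],p,s["ee_rot"])
a=[]
for c in ("top","scene"):
    im=arm.grab_frame(c).copy()
    for q,col in ((p-[0,0,.178],(0,255,0)),):
        cv2.drawMarker(im,tuple(int(v) for v in proj(c,q)),col,0,8,1)
    a.append(im[120:320,(230 if c=="top" else 80):][:, :250])
    for k in arm.spot_point("pry_bar",c)[:2]: print(c,k["score"],ray(c,k["xy"],.119).round(4))
# bar edge: far end and toe
print(ray("top",(388,239),.127),ray("top",(237,251),.03),ray("top",(259,250),.032))
cv2.imwrite("pics/c2.png",cv2.resize(np.hstack(a),(800,320))[:,:,::-1])
E
```

```text
2.95 [ 0.57738814 -0.15580332  0.3469912 ] [3.14122039e+00 3.09745032e-04 9.58037651e-02]
scene 0.6 [ 0.5883 -0.1562  0.119 ]
scene 0.35 [0.7083 0.1948 0.119 ]
[ 0.57811121 -0.17868989  0.127     ] [0.54995309 0.14009433 0.03      ] [0.55329184 0.09006907 0.032     ]
```

View pics/c2.png

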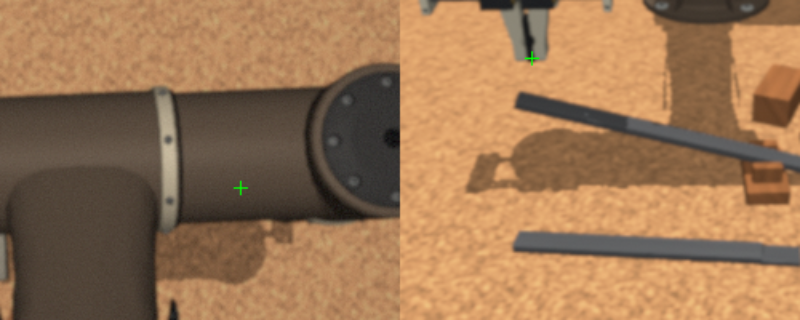

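The scene crop shows the fingertips just above the bar's end (tip at 531,58; bar end at 517,100), still over its 26 mm width. I'll touch down, then follow the arc.

>>> move_arm(deltas=[[0,0,-15,0,0,0],[0,0,-15,0,0,0],[0,0,-10,0,0,0],[0,0,-7,0,0,0],[0,0,-5,0,0,0]])

```text
t: 3.57
eef_pos: [0.5776, -0.1561, 0.2951]
ee_rot: [3.141, -0.001, 0.096]
force: [-0.8, -2.1, 8.7]
width: 0.0
```

>>> move_arm(deltas=[[0,-1,-4,0,0,0],[0,-1,-4,0,0,0],[0,-1,-4,0,0,0],[0,-1,-4,0,0,0],[0,-1,-4,0,0,0]])

```text
t: 3.98
eef_pos: [0.5783, -0.1613, 0.2765]
ee_rot: [3.14, -0.004, 0.096]
force: [-0.7, -0.3, 7.3]
width: 0.0007
```

```bash
python3 - <<'E'
from h import *
s=arm.get_state();p=s["eef_pos"];print(s["t"],p,s["force"])
im=arm.grab_frame("scene")
cv2.imwrite("pics/c3.png",cv2.resize(im[110:290,100:460],(800,400),interpolation=cv2.INTER_CUBIC)[:,:,::-1])
E
```

```text
3.9833 [ 0.57833705 -0.16125752  0.27654211] [-0.72609669 -0.25485384  7.31732899]
```

View pics/c3.png

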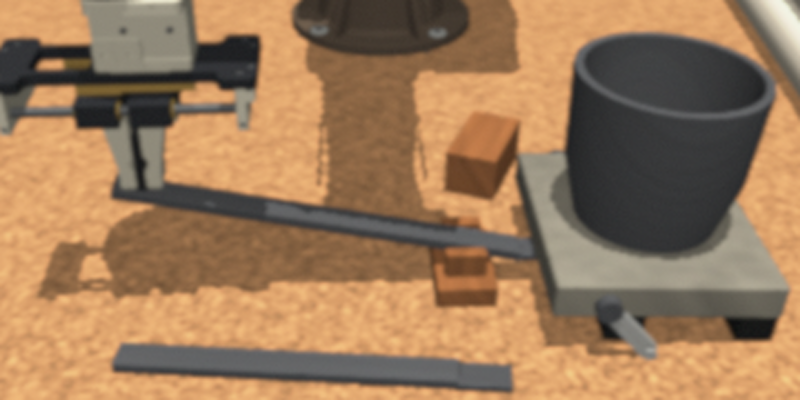

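The fingers are pressing on the free end (140,188) and the bar pivots on the rod at about 7 N. I'll continue along the arc.

>>> move_arm(deltas=[[0,-1,-5,0,0,0],[0,-1,-5,0,0,0],[0,-1,-5,0,0,0],[0,-1,-5,0,0,0],[0,-1,-5,0,0,0]])

```text
t: 4.45
eef_pos: [0.5785, -0.1662, 0.2516]
ee_rot: [3.14, -0.004, 0.096]
force: [-0.5, 0.4, 7.0]
width: 0.0007
```

>>> move_arm(deltas=[[0,-1,-5,0,0,0],[0,-1,-5,0,0,0],[0,0,-5,0,0,0],[0,0,-5,0,0,0],[0,0,-5,0,0,0]])

```text
t: 4.87
eef_pos: [0.5788, -0.1686, 0.2267]
ee_rot: [3.139, -0.004, 0.097]
force: [0.1, -6.2, 8.3]
width: 0.0006
```

>>> move_arm(deltas=[[0,0,-4,0,0,0],[0,0,-4,0,0,0],[0,0,-4,0,0,0],[0,0,-4,0,0,0],[0,0,-4,0,0,0]])

```text
t: 5.28
eef_pos: [0.5789, -0.169, 0.2069]
ee_rot: [3.139, -0.004, 0.096]
force: [0.4, -6.6, 9.6]
width: 0.0005
```

>>> move_arm(deltas=[[0,0,-4,0,0,0],[0,0,-4,0,0,0],[0,0,-3,0,0,0],[0,0,0,0,0,0],[0,0,0,0,0,0]])

```text
t: 5.7
eef_pos: [0.5787, -0.1687, 0.1954]
ee_rot: [3.14, -0.003, 0.096]
force: [0.9, -4.8, 6.2]
width: 0.0005
```

```bash
python3 - <<'E'
from h import *
s=arm.get_state();p=s["eef_pos"];print(s["t"],p,s["force"])
im=arm.grab_frame("scene")
cv2.imwrite("pics/c4.png",cv2.resize(im[110:290,100:460],(800,400),interpolation=cv2.INTER_CUBIC)[:,:,::-1])
E
```

```text
5.7 [ 0.57871391 -0.16872609  0.1954343 ] [ 0.86273699 -4.80866307  6.21613954]
```

View pics/c4.png

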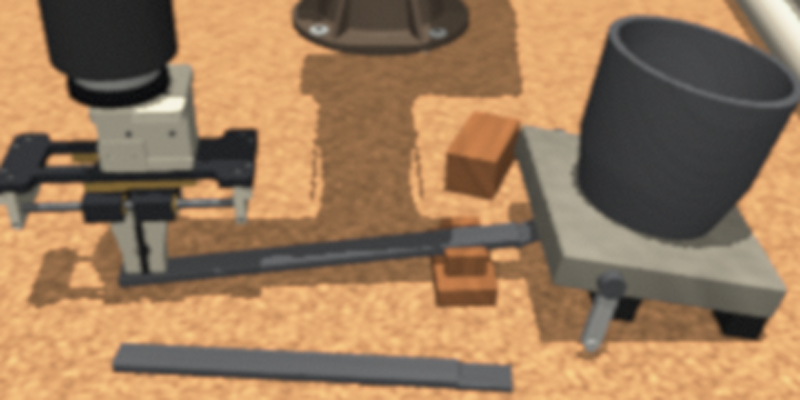

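The planter is tilted, and the leg (600,310) has swung from folded back to upright. I'll let go gently.

>>> move_arm(deltas=[[0,0,1,0,0,0],[0,0,2,0,0,0],[0,0,2,0,0,0],[0,0,2,0,0,0],[0,0,3,0,0,0]])

```text
t: 6.17
eef_pos: [0.5774, -0.168, 0.204]
ee_rot: [3.142, -0.0, 0.095]
force: [1.4, -2.5, 2.9]
width: -0.0002
```

>>> move_arm(deltas=[[0,0,3,0,0,0],[0,0,4,0,0,0],[0,0,5,0,0,0],[0,0,6,0,0,0],[0,0,8,0,0,0]])

```text
t: 6.58
eef_pos: [0.5771, -0.1676, 0.23]
ee_rot: [-3.141, 0.001, 0.095]
force: [0.0, 3.0, 3.7]
width: 0.0003
```

>>> move_arm(deltas=[[0,0,15,0,0,0],[0,0,20,0,0,0],[0,0,25,0,0,0],[0,0,25,0,0,0],[0,0,25,0,0,0]])

```text
t: 7.0
eef_pos: [0.5767, -0.1677, 0.3408]
ee_rot: [-3.141, 0.001, 0.095]
force: [1.2, 0.6, -0.3]
width: 0.0006
```

>>> move_arm(deltas=[[0,0,20,0,0,0],[0,0,10,0,0,0],[0,0,0,0,0,0],[0,0,0,0,0,0],[0,0,0,0,0,0]])

```text
t: 7.42
eef_pos: [0.5767, -0.1678, 0.3682]
ee_rot: [-3.141, 0.002, 0.095]
force: [0.1, 0.4, -1.1]
width: 0.0004
```

```bash
python3 - <<'E'
from h import *
s=arm.get_state();p=s["eef_pos"];print(s["t"],p,s["force"])
im=arm.grab_frame("scene")
for _ in range(6): im2=arm.grab_frame("scene")
print(np.abs(im.astype(int)-im2)[110:290,100:460].mean())
cv2.imwrite("pics/c5.png",cv2.resize(im2[110:290,100:460],(800,400),interpolation=cv2.INTER_CUBIC)[:,:,::-1])
E
```

```text
7.4167 [ 0.57673055 -0.16780607  0.36818729] [ 0.12546423  0.44296924 -1.06515908]
0.7599588477366255
```

View pics/c5.png

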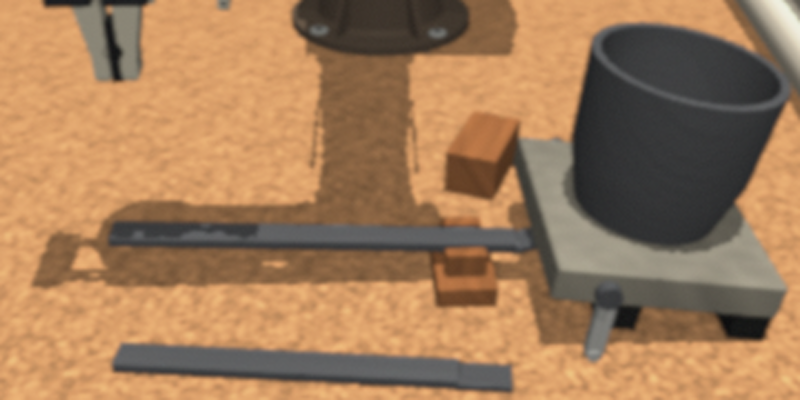

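The planter is propped on its legs and the tool is clear. The bar's free end has come to rest partway up. Checking that nothing creeps before I hand in.

```bash
python3 - <<'E'
from h import *
f=[arm.grab_frame("scene").astype(int)]
for i in range(20):
    g=arm.grab_frame("scene").astype(int)
    if i%5==4: f.append(g)
d=[np.abs(cv2.GaussianBlur((f[0]-x).astype(np.float32),(5,5),0)[110:290,100:460]).max() for x in f[1:]];print(d)
b=cv2.imread("pics/scene1.png")[:,:,::-1].astype(int)
print("spare shift diff",np.abs(b-f[-1])[262:290,140:335].mean(), arm.spot_point("spare_bar","scene")[:1],arm.spot_point("pry_bar","scene")[:1],arm.get_state()["t"])
E
```

```text
[np.float32(24.097656), np.float32(23.828125), np.float32(23.703125), np.float32(23.648438)]
spare shift diff 7.523870573870574 [{'xy': [240.9, 274.5], 'score': 0.97}] [] 8.9167
```

```bash
python3 - <<'E'
from h import *
f=[]
for i in range(16):
    g=arm.grab_frame("scene").astype(np.float32)
    if i%5==0: f.append(cv2.GaussianBlur(g,(5,5),0)[110:290,100:460])
for x in f[1:]:
    d=np.abs(x-f[0]).max(2); print(d.max(),np.argwhere(d>12)[:,::-1].mean(0)+[100,110] if (d>12).any() else "", (d>12).sum())
print(arm.get_state()["t"],np.abs(arm.get_state()["qd"]).max())
cv2.imwrite("pics/c6.png",cv2.resize(g[110:290,100:460],(800,400),interpolation=cv2.INTER_CUBIC)[:,:,::-1])
E
```

```text
1.8515625  0
9.0234375  0
8.839844  0
9.7167 0.0014004694133034196[ WARN:0@11.885] global loadsave.cpp:1063 imwrite_ Unsupported depth image for selected encoder is fallbacked to CV_8U.
```

View pics/c6.png

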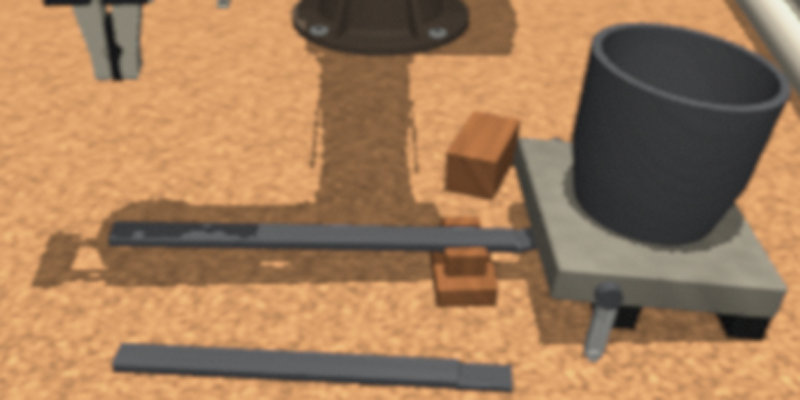

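```bash
python3 -c "
from station import arm
print(arm.job_done())"
```

```text
the job is handed in; nothing more can be done
None
```

The planter is up on its prop legs and the job is handed in; `job_done` gives no verdict. I pushed the pry bar's free end down with the closed fingertips at about 6–10 N. Once the legs had swung upright, I eased off and lifted the tool clear.

**Last checks:**
- **Planter:** in the last picture it stands tilted on the upright legs. I judged the tilt and leg angle by eye and did not measure them.
- **Stillness:** scene frames over the last 0.8 s showed no significant movement. An earlier 1 s comparison had shown a change of about 24 grey levels in its first 0.25 s and none after.
- **Spare bar:** it sits in the same place in the views before and after the push. A cruder pixel comparison with the first picture gave a mean difference of 7.5 levels; I put that down to shadow and noise but did not trace it. The network's origin for it was also about 6 px off its first reading.
- **Pry bar:** I stopped about 5 mm short of pushing it right down to the bench, because the legs were already up. After release its free end came to rest partway up, not on the bench. The network no longer reported its origin in the scene view, so its position is judged from the picture only.

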